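# Set an eccentric shaft to its high point under the dial indicator

## Task

Find the high point of the eccentric shaft that lies in the two V-blocks: push the dial indicator down its post by its top grip until its sprung plunger stands on the eccentric disc and is pressed about half-way into its travel, then turn the shaft by its crank handle until the indicator reads its very highest, that is, with the high side of the disc straight under the plunger. Leave the indicator down and the shaft lying in both V-blocks at that point, with nothing held. Crank gently: do not lift or lever the shaft out of the V-blocks, do not force it down into them, do not run the plunger to the end of its travel, and do not disturb the beaker, the bottles or the dish that stand around.

Things in the scene. Friction and masses are not known exactly. Their poses are not given: they have to be found in the camera images.
- v_stand: fixed steel stand: plate 150 x 160 x 14 mm, two V-blocks, indicator post behind. Origin on the worktop under the plunger, midway between the V-blocks. x points from V-blocks to post (away from the robot at yaw 0), y along the shaft away from the crank, z up. V-blocks at y = -55 and +55 mm, 22 mm thick, 48 wide, tops at 87 mm. Nothing of it beyond y = -80 mm, so it is clear under the crank handle.
- indicator_grip (a point): centre of the black grip block on top of the dial indicator: 30 mm along the stand's x, 22 mm along its y (pinch this), 36 mm tall; straight above the plunger, moves with the indicator. The dial (60 mm dia, 22 mm thick, facing the stand's -x) begins 23 mm below this point. The post (16 mm dia, top at 219 mm) is 82 mm behind.
- carriage (a joint): how far the indicator has been pushed down its post from the top, in m, 0 to 0.060. It grips the post with about 6 N of friction and stays where it is left. With the indicator at 0 the free plunger tip is 135 mm above the worktop, so the free tip height is 0.135 - carriage.
- plunger (a joint): how far the sprung plunger is pressed in, in m: 0 free, 0.028 at its end stop, half-way 0.014. Spring 0.6 N when free, 3.4 N at the stop. The dial's needle shows it: clockwise through 300 degrees, from the first mark (lower left) to the last (lower right); half-way is straight up.
- plunger_tip (a point): lowest point of the plunger's ball end (10 mm dia).
- shaft_mid (a point): point on the axis of the loose steel shaft (0.7 kg, 22 mm dia) midway between the V-blocks. Seated, the axis is level, along the stand's y, 85 mm above the worktop; 2.5 mm end play either way. Here sits a disc (44 mm dia, 18 mm thick) 5 mm off-centre, in a direction that is not known: its top under the plunger is about 102 mm high at its low side, 112 at its high side. Friction holds the shaft where it is let go.
- shaft_near_end (a point): point on the shaft's axis in the middle of the V-block at the crank side, 55 mm from shaft_mid.
- shaft_far_end (a point): point on the shaft's axis in the middle of the other V-block, 55 mm from shaft_mid.
- crank_handle_mid (a point): centre of the black crank handle, a freely revolving sleeve (14 mm dia, 44 mm long) parallel to the shaft, 35 mm off its axis, 115 mm from shaft_mid towards the stand's -y, 27 mm off the crank arm. It runs round a clear circle in the stand's x-z plane; starts above the axis, 30 degrees over to -x. Turning takes about 3 N, more than 12 is rough; only weight and plunger hold the shaft in the Vs.
- beaker: glass beaker, 60 x 55 x 71 mm, loose; origin at its underside; leave alone.
- reagent: white plastic bottle, 45 x 62 x 109 mm, loose; origin at its underside; leave alone.
- dropper: amber dropper bottle, 35 mm dia, 106 mm tall, loose; origin at its underside; leave alone.
- petri: flat round dish with lid, 64 mm dia, 15 mm tall, loose; origin at its underside; leave alone.

How it is judged:
By the outcome, as a careful person would: the job done as asked, in the order asked, and still so for the second after the job is handed in, with the robot touching nothing.
It also fails if it takes over 64 s, if anything falls off the work surface, if the arm or the gripper's body presses on something with over 40 N, if the wrist force passes 120 N, or if a joint passes its speed limit or range.

## Robot

A 6-joint arm with a two-finger parallel gripper is mounted at the origin on a cart in front of the work surface, level with it; the furniture and walls round the work are solid. World frame = base frame: x ahead of the robot, y to its left, z up, the work surface at z = 0. Lengths are in mm, angles in rad, forces in N, time in s.
With the tool pointing down it reaches from about 400 to 925 mm from the base axis. Payload 12.5 kg.
Tool frame: the origin (TCP) lies at the very end of the fingers, on their centre line; the grasp point (between the pads) lies 19 mm behind it; z points along the fingers, y is the line along which they close (so a half turn about z gives the same grasp; the last joint's range is limited). The gripper opens to 95 mm and grips with 3 to 60 N. Pads are 20 mm wide; open, the fingers measure 119 mm over their backs; the gripper's body (75 mm by 180 mm) begins 59 mm behind the grasp point.
Start: joints at [1.029, 0.491, 1.559, -0, 1.092, -0.106], TCP at [263.821, 566.608, 214.661] pointing down, gripper open.
Joint ranges: [-3.1, 3.1], [-0.84, 2.19], [0.05, 2.79], [-1.13, 4.28], [0.06, 2.93], [-2.69, 2.69]. Speed limits (rad/s): [2.22, 2.22, 2.79, 3.14, 3.14, 3.14].

## Interface

Orientations are given as [roll, pitch, yaw] about the fixed x, y, z axes, in that order (R = Rz(yaw) Ry(pitch) Rx(roll)).
In Python, from cell import * gives the robot as it stands.
- The arm moves only by the tool step_arm, never from a script. Its argument "plan" is a list of rows, each an object of numbers: "x", "y", "z": the shift along the tool's x, y, z in units of 25 mm (1.0 is 25 mm); "rx", "ry", "rz": the turn, a rotation vector about the tool's x, y, z in units of 0.1 rad (1.0 is 0.1 rad). In form: [{"x": .., "y": .., "z": .., "rx": .., "ry": .., "rz": ..}, ...]. A call has exactly 10 rows; each row shifts and turns the commanded pose from where the row before left it, along the tool's axes as they then stand; what a row does not reach is not made up. A row lasts 1/12 s, in which the tool goes at most 41.7 mm and 7.16 degrees, less where a joint would pass 70% of its speed; a pose out of reach is approached as far as the arm can. A call with a number of a shift or a turn outside -1 to 1 is refused whole. A call with a gripper value outside its range is refused whole. "jaw" is the closure, from -1 (fully open) to 1 (shut), so that 0 is half open, set as the call begins (left out, the last holds). The fingers move at their own pace and stop on an object; the grip force is fixed at half the most. Time passes only in rows, so rows that do not move let the fingers close, or fill a call up. It gives the time, the measured TCP pose, the force, the opening and the grip force at its end, in the units of the state.
- state(): the state, without advancing time (a new reading comes with each control period).
- read_camera(name): name is "scene" or "top" or "wrist"; returns a dict with "image" (480x640x3 uint8, red, green, blue), "depth" (480x640 float32, mm along the optical axis (not along the pixel's ray), 0 where there is no reading), "vfov" (degrees; the focal length in pixels is half the picture's height over the tangent of half this angle, whatever the lens; pixels are square), "cx", "cy" (the principal point, pixels), "R" (3x3) and "t" (3): a world point X has camera coordinates R X + t. Camera axes: x right, y down, z forward; pixel columns grow to the right and rows downward; lengths in mm; the calibration is good to about 2 mm. A picture is of the moment at which its call begins.
- job_done(): hands the job in; it is judged then, once.
The state is a dict: "t": time; "joints": joint angles; "qvel": joint speeds; "tau": joint torques, N m; "eef_pos": TCP position; "tcp_rot": TCP orientation; "ft_force": force on the tool from outside, world axes, zero at the start; "moment": the same for the moment, N m; "opening": opening from 0.0 (shut) to 1.0 (fully open); "grip_force": force on a finger pad.
Only numpy, scipy, OpenCV 4.12 (cv2) and the standard library are available. Lean on these libraries where they do the work, as an engineer would, in place of code of your own. Each camera call takes 0.05 s, during which the arm holds its last target. There are 200 camera calls.

## Working session

There is one attempt and no reset: what is moved stays moved. The work goes in short steps, Python scripts to look and compute and a tool call to move; the robot and the scene stay as the last step left them, time stands still between calls to the robot, and variables do not carry over. Pictures are saved under pics/ and viewed, at most 10 in all, crops included, and the job is handed in when it is done.

Besides the shell and the picture viewer there is one more tool, called after "Emit:" as a command line: name --argument value ..., lists and objects as JSON in quotes. step_arm: Moves the arm, as the interface text tells. Shifts and turns lie within -1 to 1; 1 stands for 25 mm of shift or 0.1 rad of turn. Its arguments: {"type":"object","properties":{"plan":{"type":"array","items":{"type":"object","properties":{"x":{"type":"number"},"y":{"type":"number"},"z":{"type":"number"},"rx":{"type":"number"},"ry":{"type":"number"},"rz":{"type":"number"}}}},"jaw":{"type":"number"}},"required":["plan"]}

```bash
mkdir -p pics; ls
cat > h.py <<'E'
from cell import *
import numpy as np, cv2
def cam(n):
    c=read_camera(n); c['f']=240/np.tan(np.radians(c['vfov'])/2); return c
def save(c,n,crop=None,s=1):
    im=c['image'][...,::-1]
    if crop: im=im[crop[1]:crop[3],crop[0]:crop[2]]
    cv2.imwrite('pics/'+n,cv2.resize(im,None,fx=s,fy=s))
def cloud(c):
    v,u=np.mgrid[:480,:640]; d=c['depth']
    P=np.stack([(u-c['cx'])/c['f']*d,(v-c['cy'])/c['f']*d,d],-1)
    return (P-c['t'])@np.array(c['R'])
def proj(c,X):
    p=np.array(c['R'])@X+c['t']; return c['f']*p[0]/p[2]+c['cx'],c['f']*p[1]/p[2]+c['cy']
E
python3 - <<'E'
from h import *
for n in('scene','top'):
    c=cam(n); save(c,n+'1.png'); np.savez(n+'.npz',P=cloud(c),im=c['image'],R=c['R'],t=c['t'])
    print(n,c['f'],c['cx'],c['cy'],np.round(c['R'],3).tolist(),c['t'])
s=state();print(s)
E
```

```text
pics
scene 442.88791579936725 321.3419075149253 234.95926485159785 [[0.518, -0.855, -0.025], [-0.415, -0.226, -0.881], [0.748, 0.467, -0.472]] [-367.42547056  347.6959364   742.86515373]
top 457.4044570787933 323.57751113468623 241.3166444001857 [[0.001, -1.0, 0.013], [-0.983, -0.004, -0.185], [0.185, -0.012, -0.983]] [ -87.04789123  552.60442539 1093.19216748]
{'t': 0.1, 'joints': array([ 1.02938945e+00,  4.91461356e-01,  1.55940173e+00, -3.12791386e-05,
        1.09167993e+00, -1.05606868e-01]), 'qvel': array([-0.00083445, -0.00152939, -0.00167343, -0.00050034, -0.00090268,
       -0.00040948]), 'tau': array([ 2.56196035e-03, -6.13625407e+01, -2.58603680e+01,  6.93785353e-02,
        4.69889492e-02, -5.98991687e-05]), 'eef_pos': array([263.71236984, 566.40012043, 214.13918707]), 'tcp_rot': array([-3.14064466e+00, -7.25893766e-05,  2.70580704e+00]), 'ft_force': array([ 0.81951492, -0.50086427, -0.61450896]), 'moment': array([-0.00605984, -0.02927979,  0.00882972]), 'grip_force': 0.0, 'opening': 0.9994087008255182}
```

View pics/scene1.png

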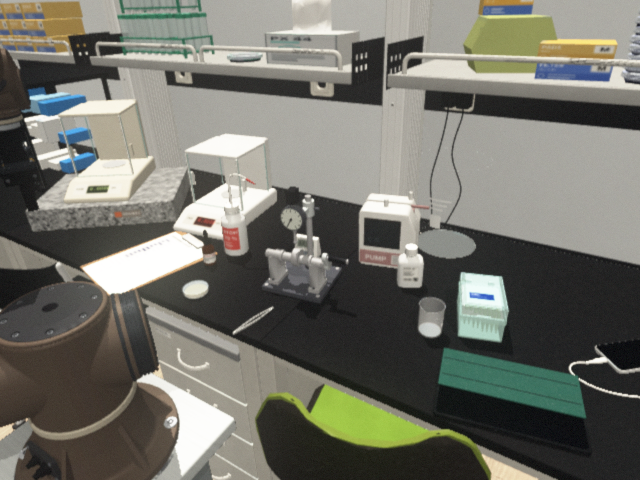

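View pics/top1.png

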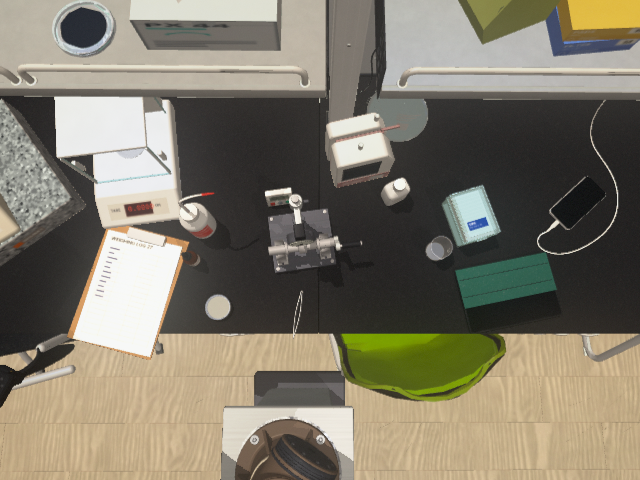

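Run:
```python
from h import *
z=np.load('top.npz'); im=z['im'][...,::-1]
s=np.load('scene.npz'); im2=s['im'][...,::-1]
a=cv2.resize(im[175:290,240:380],None,fx=4.2,fy=4.2,interpolation=cv2.INTER_CUBIC)
cv2.imwrite('pics/t2.png',a)
a=cv2.resize(im2[175:310,250:370],None,fx=4.4,fy=4.4,interpolation=cv2.INTER_CUBIC)
cv2.imwrite('pics/s2.png',a)
for k in(z,s): print(-k['R'].T@k['t'])
P=z['P']
for uv in[(296,203),(278,193),(283,197),(300,240),(275,247),(345,244),(358,243),(218,306),(194,258),(395,192),(438,248),(200,222)]: print(uv,P[uv[1],uv[0]].round(0))
P=s['P'];print()
for uv in[(293,193),(291,217),(309,200),(340,262),(300,250),(275,260)]: print(uv,P[uv[1],uv[0]].round(0))
```

```text
[ 341.19228927  -71.72246499 1177.48112984]
[-220.65281255 -582.38959697  647.97937535]
(296, 203) [609. -23. 207.]
(278, 193) [675.  30.  61.]
(283, 197) [670.  19.  44.]
(300, 240) [520. -34. 242.]
(275, 247) [530.  31.  96.]
(345, 244) [ 534. -135.  117.]
(358, 243) [ 537. -166.  118.]
(218, 306) [394. 179.  12.]
(194, 258) [510. 236.  51.]
(395, 192) [ 672. -263.   84.]
(438, 248) [ 546. -386.    2.]
(200, 222) [588. 210. 110.]

(293, 193) [524. -46. 266.]
(291, 217) [521. -38. 206.]
(309, 200) [614. -28. 210.]
(340, 262) [ 531. -161.  115.]
(300, 250) [540. -45. 110.]
(275, 260) [505.   6.  85.]
```

View pics/t2.png

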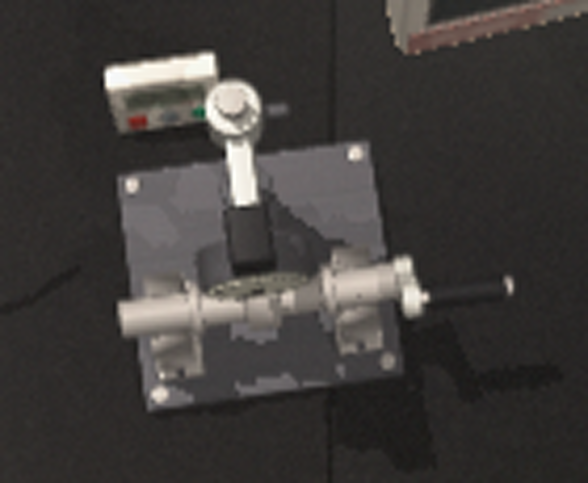

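View pics/s2.png

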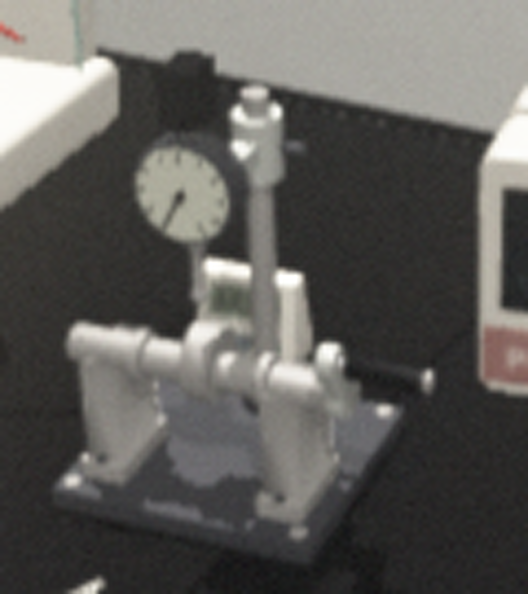

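Run:
```python
from h import *
for n in('top','scene'):
    z=np.load(n+'.npz');P=z['P'].reshape(-1,3);im=z['im'].reshape(-1,3).astype(int)
    roi=(abs(P[:,0]-550)<130)&(abs(P[:,1]+40)<170)
    m=roi&(P[:,2]>10)&(P[:,2]<19)
    print(n,'plate',cv2.minAreaRect(P[m][:,:2].astype(np.float32)),m.sum())
    g=roi&(P[:,2]>238)
    print(' grip',g.sum(),P[g].min(0),P[g].max(0),np.median(P[g],0))
    g=roi&(P[:,2]>195)&(P[:,0]>590)
    print(' post',g.sum(),P[g].min(0),P[g].max(0),np.median(P[g],0))
    # handle dark
    h=roi&(P[:,2]>95)&(P[:,1]<-125)&(im.max(1)<70)
    print(' handle',h.sum(),P[h].min(0),P[h].max(0),np.median(P[h],0))
    # shaft
    for lo,hi in((15,40),(-20,10),(-80,-60),(-100,-80),(-125,-108)):
        h=roi&(P[:,2]>70)&(P[:,2]<105)&(P[:,1]<hi)&(P[:,1]>lo)&(P[:,0]<560)
        t=h&(P[:,2]>np.percentile(P[h][:,2],80) if h.any() else False)
        if h.any():print(' shaft',lo,h.sum(),P[h][:,2].max(),np.median(P[t],0))
```

```text
top plate ((579.6826171875, -25.67127227783203), (181.74729919433594, 159.90631103515625), 8.48622989654541) 1933
 grip 184 [518.38983407 -45.10454856 238.537157  ] [550.64380772 -20.67132777 272.27280518] [531.52251422 -32.99959144 267.89651688]
 post 155 [590.97709504 -34.0050693  195.10919801] [629.55743263  -7.15609655 222.57406936] [611.7289253  -21.49118957 205.93236823]
 handle 105 [ 525.11270194 -173.36236831  110.69426831] [ 541.61517403 -127.94218228  125.70113665] [ 533.54191831 -149.32386562  119.84158149]
 shaft 15 176 100.75740957536124 [524.98976706  26.68988326  95.03167703]
 shaft -20 102 101.16209598636546 [530.20493003   2.57016932  97.80215113]
 shaft -80 92 102.02937768537251 [540.00290744 -69.31938802  98.11435755]
 shaft -100 139 98.41816188454735 [543.15584014 -88.54224964  95.02140965]
 shaft -125 28 103.61160272248154 [ 546.88619053 -116.03494051  101.17728788]
scene plate ((583.79736328125, -28.705734252929688), (193.2540283203125, 160.85638427734375), 8.614006996154785) 1248
 grip 226 [517.30175646 -49.29464367 238.44199093] [550.40213781 -24.81448582 273.37434179] [524.33941986 -42.37274415 258.46545955]
 post 131 [591.48489619 -38.39921433 195.20433281] [627.69963759  -9.43573037 222.56820326] [609.12588399 -27.92174065 208.21357117]
 handle 106 [ 523.64137512 -174.23380702  110.66077103] [ 541.75100902 -130.08532963  126.53672717] [ 531.15996639 -151.27376951  121.72661966]
 shaft 15 121 99.30953483334207 [525.12560889  27.58981285  97.83992285]
 shaft -20 148 103.60748468289965 [529.54215731  -0.80322024  98.82373173]
 shaft -80 78 103.32502554184774 [538.34906175 -74.65451341 101.79774704]
 shaft -100 124 101.3928157378759 [540.25667975 -91.13035668  97.98417573]
 shaft -125 69 104.50275129501178 [ 533.29992558 -122.62553059  101.10991666]
```

Run:
```python
from h import *
from scipy.optimize import least_squares
a=.15;ex=np.array([np.cos(a),np.sin(a)]);ey=np.array([-np.sin(a),np.cos(a)])
O=np.array([533.5,-34.])
for n in('top','scene'):
    z=np.load(n+'.npz');P=z['P'].reshape(-1,3)
    S=np.c_[(P[:,:2]-O)@ex,(P[:,:2]-O)@ey,P[:,2]]
    np.save(n+'S.npy',S)
    for lo,hi,nm in((-9,9,'disc'),(-46,-14,'shaft-'),(14,46,'shaft+'),(66,75,'far'),(-78,-68,'near')):
        m=(S[:,1]>lo)&(S[:,1]<hi)&(abs(S[:,0])<32)&(S[:,2]>62)&(S[:,2]<125)
        Q=S[m][:,[0,2]]; r=22 if nm=='disc' else 11
        if nm=='disc':
            print(S[m].round(0).tolist()[::2])
        f=least_squares(lambda c:np.hypot(*(Q-c).T)-r,[0,85],loss='soft_l1',f_scale=1)
        print(n,nm,m.sum(),f.x,np.median(abs(f.fun)))
```

```text
[[-1.0, -7.0, 108.0], [-2.0, 5.0, 109.0], [-2.0, 1.0, 105.0], [-3.0, -4.0, 108.0], [-1.0, -9.0, 93.0], [-4.0, 6.0, 106.0], [-4.0, 1.0, 104.0], [-4.0, -4.0, 101.0], [-4.0, -8.0, 93.0], [-6.0, 6.0, 105.0], [-7.0, 1.0, 103.0], [-7.0, -3.0, 99.0], [-6.0, -8.0, 91.0], [-8.0, 6.0, 103.0], [-9.0, 2.0, 101.0], [-9.0, -3.0, 99.0], [-10.0, -8.0, 101.0], [-11.0, 4.0, 101.0], [-11.0, -0.0, 100.0], [-12.0, -5.0, 99.0], [-12.0, 7.0, 99.0], [-12.0, 2.0, 95.0], [-13.0, -2.0, 94.0], [-13.0, -7.0, 93.0], [-13.0, 5.0, 88.0], [-15.0, 0.0, 94.0], [-15.0, -4.0, 89.0], [-15.0, 8.0, 88.0], [-16.0, 3.0, 86.0]]
top disc 58 [ 7.01088507 85.98960956] 1.066386758633664
top shaft- 128 [ 1.73142159 84.7485304 ] 2.144863527549284
top shaft+ 113 [ 1.3234923  85.00954776] 1.808985147564563
top far 42 [ 1.59417018 84.4102206 ] 1.0164760830324235
top near 45 [ 0.86716232 84.56996736] 0.9784629177563229
[[18.0, 5.0, 108.0], [10.0, 4.0, 110.0], [8.0, -2.0, 112.0], [13.0, -5.0, 110.0], [18.0, -8.0, 108.0], [3.0, 3.0, 111.0], [5.0, -1.0, 111.0], [9.0, -4.0, 109.0], [3.0, 6.0, 108.0], [2.0, 0.0, 109.0], [4.0, -4.0, 109.0], 
[... 526 characters left out ...]
0, 97.0], [-14.0, 7.0, 92.0], [-12.0, 3.0, 91.0], [-13.0, -3.0, 93.0], [-11.0, -8.0, 93.0], [-15.0, 1.0, 90.0], [-14.0, -4.0, 91.0], [-12.0, -8.0, 91.0], [-15.0, 1.0, 88.0], [-11.0, -2.0, 86.0], [-13.0, -9.0, 89.0], [-13.0, 3.0, 83.0], [-15.0, -4.0, 86.0], [-13.0, -8.0, 86.0], [-10.0, 4.0, 78.0], [-11.0, -2.0, 80.0], [-14.0, -9.0, 84.0], [-13.0, 0.0, 78.0], [-11.0, -4.0, 78.0], [-5.0, -1.0, 71.0]]
scene disc 112 [ 7.97035668 88.71110849] 0.9418533869574972
scene shaft- 122 [ 1.95989039 88.10373054] 1.6172525838614122
scene shaft+ 168 [-1.07094099 85.24466061] 3.3765420923720297
scene far 25 [ 3.04484434 87.88006136] 1.2183363691171287
scene near 35 [ 0.85094119 84.80110711] 2.371033177217159
```

Emit:
step_arm --plan '[{"z": -1, "rz": -0.98}, {"z": -1, "rz": -0.98}, {"z": -1, "rz": -0.98}, {"z": -1, "rz": -0.98}, {"rz": -0.98}, {"rz": -0.96}, {"x": -0.28, "y": -0.95}, {"x": -0.28, "y": -0.95}, {"x": -0.28, "y": -0.95}, {"x": -0.28, "y": -0.95}]' --jaw 0

```text
schema error: expected keys x, y, z, rx, ry, rz
```

Emit:
step_arm --plan '[{"x": -0.28, "y": -0.95}, {"x": -0.28, "y": -0.95}, {"x": -0.28, "y": -0.95}, {"x": -0.28, "y": -0.95}, {"x": -0.28, "y": -0.95}, {"x": -0.28, "y": -0.95}, {"x": -0.28, "y": -0.95}, {"x": -0.28, "y": -0.95}, {"x": -0.28, "y": -0.95}, {"x": -0.28, "y": -0.95}]'

```text
schema error: expected keys x, y, z, rx, ry, rz
```

Emit:
step_arm --plan '[{"x": -0.28, "y": -0.95}, {"x": -0.28, "y": -0.95}, {"x": -0.28, "y": -0.95}, {"x": -0.28, "y": -0.95}, {"x": -0.28, "y": -0.95}, {"x": -0.28, "y": -0.95}, {"x": -0.28, "y": -0.95}, {"x": -0.28, "y": -0.95}, {"x": -0.28, "y": -0.95}, {}]'

```text
schema error: expected keys x, y, z, rx, ry, rz
```

Emit:
step_arm --plan '[{"x": 0, "y": 0, "z": -1, "rx": 0, "ry": 0, "rz": -0.98}, {"x": 0, "y": 0, "z": -1, "rx": 0, "ry": 0, "rz": -0.98}, {"x": 0, "y": 0, "z": -1, "rx": 0, "ry": 0, "rz": -0.98}, {"x": 0, "y": 0, "z": -1, "rx": 0, "ry": 0, "rz": -0.98}, {"x": 0, "y": 0, "z": 0, "rx": 0, "ry": 0, "rz": -0.98}, {"x": 0, "y": 0, "z": 0, "rx": 0, "ry": 0, "rz": -0.96}, {"x": -0.28, "y": -0.95, "z": 0, "rx": 0, "ry": 0, "rz": 0}, {"x": -0.28, "y": -0.95, "z": 0, "rx": 0, "ry": 0, "rz": 0}, {"x": -0.28, "y": -0.95, "z": 0, "rx": 0, "ry": 0, "rz": 0}, {"x": -0.28, "y": -0.95, "z": 0, "rx": 0, "ry": 0, "rz": 0}]' --jaw 0

```text
t: 0.93
eef_pos: [305.8, 475.8, 314.3]
tcp_rot: [-3.141, -0.001, -2.991]
ft_force: [0.5, 0.6, 0.7]
opening: 0.501
grip_force: 0.0
```

Emit:
step_arm --plan '[{"x": -0.28, "y": -0.95, "z": 0, "rx": 0, "ry": 0, "rz": 0}, {"x": -0.28, "y": -0.95, "z": 0, "rx": 0, "ry": 0, "rz": 0}, {"x": -0.28, "y": -0.95, "z": 0, "rx": 0, "ry": 0, "rz": 0}, {"x": -0.28, "y": -0.95, "z": 0, "rx": 0, "ry": 0, "rz": 0}, {"x": -0.28, "y": -0.95, "z": 0, "rx": 0, "ry": 0, "rz": 0}, {"x": -0.28, "y": -0.95, "z": 0, "rx": 0, "ry": 0, "rz": 0}, {"x": -0.28, "y": -0.95, "z": 0, "rx": 0, "ry": 0, "rz": 0}, {"x": -0.28, "y": -0.95, "z": 0, "rx": 0, "ry": 0, "rz": 0}, {"x": -0.28, "y": -0.95, "z": 0, "rx": 0, "ry": 0, "rz": 0}, {"x": -0.28, "y": -0.95, "z": 0, "rx": 0, "ry": 0, "rz": 0}]'

```text
t: 1.77
eef_pos: [410.7, 251.3, 314.5]
tcp_rot: [-3.142, -0.0, -2.991]
ft_force: [0.0, 1.1, -0.3]
opening: 0.5
grip_force: 0.0
```

Emit:
step_arm --plan '[{"x": -0.28, "y": -0.95, "z": 0, "rx": 0, "ry": 0, "rz": 0}, {"x": -0.28, "y": -0.95, "z": 0, "rx": 0, "ry": 0, "rz": 0}, {"x": -0.28, "y": -0.95, "z": 0, "rx": 0, "ry": 0, "rz": 0}, {"x": -0.28, "y": -0.95, "z": 0, "rx": 0, "ry": 0, "rz": 0}, {"x": -0.28, "y": -0.95, "z": 0, "rx": 0, "ry": 0, "rz": 0}, {"x": -0.28, "y": -0.95, "z": 0, "rx": 0, "ry": 0, "rz": 0}, {"x": -0.28, "y": -0.95, "z": 0, "rx": 0, "ry": 0, "rz": 0}, {"x": -0.28, "y": -0.95, "z": 0, "rx": 0, "ry": 0, "rz": 0}, {"x": -0.28, "y": -0.95, "z": 0, "rx": 0, "ry": 0, "rz": 0}, {"x": 0, "y": 0, "z": 0, "rx": 0, "ry": 0, "rz": 0}]'

```text
t: 2.6
eef_pos: [506.0, 47.7, 314.1]
tcp_rot: [-3.141, -0.0, -2.994]
ft_force: [0.2, -0.6, -0.6]
opening: 0.501
grip_force: 0.0
```

Emit:
step_arm --plan '[{"x": -0.15, "y": -0.85, "z": 0, "rx": 0, "ry": 0, "rz": 0}, {"x": -0.15, "y": -0.85, "z": 0, "rx": 0, "ry": 0, "rz": 0}, {"x": -0.15, "y": -0.85, "z": 0, "rx": 0, "ry": 0, "rz": 0}, {"x": -0.15, "y": -0.85, "z": 0, "rx": 0, "ry": 0, "rz": 0}, {"x": 0, "y": 0, "z": 0.76, "rx": 0, "ry": 0, "rz": 0}, {"x": 0, "y": 0, "z": 0.76, "rx": 0, "ry": 0, "rz": 0}, {"x": 0, "y": 0, "z": 0.76, "rx": 0, "ry": 0, "rz": 0}, {"x": 0, "y": 0, "z": 0.76, "rx": 0, "ry": 0, "rz": 0}, {"x": 0, "y": 0, "z": 0, "rx": 0, "ry": 0, "rz": 0}, {"x": 0, "y": 0, "z": 0, "rx": 0, "ry": 0, "rz": 0}]'

```text
t: 3.43
eef_pos: [532.0, -30.8, 238.3]
tcp_rot: [3.141, -0.002, -2.991]
ft_force: [0.0, -0.1, -0.1]
opening: 0.5
grip_force: 0.0
```

Run:
```python
from h import *
c=cam('wrist'); save(c,'w1.png'); d=cam('scene'); save(d,'s3.png',(230,150,390,310),3)
print(c['f'],-np.array(c['R']).T@c['t'],np.round(c['R'],2).tolist())
a=np.vstack([cv2.imread('pics/w1.png'),]);b=cv2.imread('pics/s3.png')
cv2.imwrite('pics/m1.png',np.hstack([cv2.resize(a,(480,360)),cv2.resize(b,(320,320))[:,:] if 0 else cv2.copyMakeBorder(cv2.resize(b,(320,320)),0,40,0,0,0)]))
```

```text
375.9066092932172 [450.11333495 -43.97019163 408.63709538] [[-0.15, 0.99, -0.0], [0.95, 0.14, 0.29], [0.29, 0.04, -0.96]]
```

View pics/m1.png

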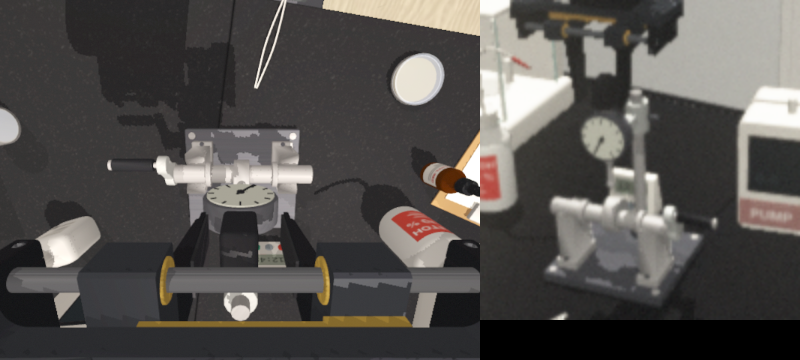

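Emit:
step_arm --plan '[{"x": 0, "y": 0, "z": 0, "rx": 0, "ry": 0, "rz": 0}, {"x": 0, "y": 0, "z": 0, "rx": 0, "ry": 0, "rz": 0}, {"x": 0, "y": 0, "z": 0, "rx": 0, "ry": 0, "rz": 0}, {"x": 0, "y": 0, "z": 0, "rx": 0, "ry": 0, "rz": 0}, {"x": 0, "y": 0, "z": 0, "rx": 0, "ry": 0, "rz": 0}, {"x": 0, "y": 0, "z": 0, "rx": 0, "ry": 0, "rz": 0}, {"x": 0, "y": 0, "z": 0, "rx": 0, "ry": 0, "rz": 0}, {"x": 0, "y": 0, "z": 0, "rx": 0, "ry": 0, "rz": 0}, {"x": 0, "y": 0, "z": 0, "rx": 0, "ry": 0, "rz": 0}, {"x": 0, "y": 0, "z": 0, "rx": 0, "ry": 0, "rz": 0}]' --jaw 1

```text
t: 4.37
eef_pos: [532.8, -33.6, 239.1]
tcp_rot: [-3.137, 0.001, -2.992]
ft_force: [0.1, -16.6, -0.1]
opening: 0.232
grip_force: 30.0
```

Emit:
step_arm --plan '[{"x": 0, "y": 0, "z": 0.16, "rx": 0, "ry": 0, "rz": 0}, {"x": 0, "y": 0, "z": 0.16, "rx": 0, "ry": 0, "rz": 0}, {"x": 0, "y": 0, "z": 0.16, "rx": 0, "ry": 0, "rz": 0}, {"x": 0, "y": 0, "z": 0.16, "rx": 0, "ry": 0, "rz": 0}, {"x": 0, "y": 0, "z": 0.16, "rx": 0, "ry": 0, "rz": 0}, {"x": 0, "y": 0, "z": 0.16, "rx": 0, "ry": 0, "rz": 0}, {"x": 0, "y": 0, "z": 0.16, "rx": 0, "ry": 0, "rz": 0}, {"x": 0, "y": 0, "z": 0.16, "rx": 0, "ry": 0, "rz": 0}, {"x": 0, "y": 0, "z": 0, "rx": 0, "ry": 0, "rz": 0}, {"x": 0, "y": 0, "z": 0, "rx": 0, "ry": 0, "rz": 0}]'

```text
t: 5.2
eef_pos: [532.8, -33.7, 206.8]
tcp_rot: [-3.138, 0.001, -2.992]
ft_force: [1.0, -17.4, -2.5]
opening: 0.231
grip_force: 30.0
```

Emit:
step_arm --plan '[{"x": 0, "y": -0.05, "z": 0.07, "rx": 0, "ry": 0, "rz": 0}, {"x": 0, "y": -0.05, "z": 0.07, "rx": 0, "ry": 0, "rz": 0}, {"x": 0, "y": 0, "z": 0.07, "rx": 0, "ry": 0, "rz": 0}, {"x": 0, "y": 0, "z": 0.07, "rx": 0, "ry": 0, "rz": 0}, {"x": 0, "y": 0, "z": 0, "rx": 0, "ry": 0, "rz": 0}, {"x": 0, "y": 0, "z": 0, "rx": 0, "ry": 0, "rz": 0}, {"x": 0, "y": 0, "z": 0, "rx": 0, "ry": 0, "rz": 0}, {"x": 0, "y": 0, "z": 0, "rx": 0, "ry": 0, "rz": 0}, {"x": 0, "y": 0, "z": 0, "rx": 0, "ry": 0, "rz": 0}, {"x": 0, "y": 0, "z": 0, "rx": 0, "ry": 0, "rz": 0}]'

```text
t: 6.03
eef_pos: [532.9, -33.9, 200.1]
tcp_rot: [-3.141, 0.001, -2.991]
ft_force: [-1.2, -1.6, 5.3]
opening: 0.23
grip_force: 30.0
```

Run:
```python
from h import *
c=cam('wrist'); save(c,'w2.png',(230,140,430,330),3)
d=cam('scene'); save(d,'s4.png',(250,170,370,310),4)
a=cv2.imread('pics/w2.png');b=cv2.imread('pics/s4.png')
cv2.imwrite('pics/m2.png',np.hstack([cv2.resize(a,(420,400)),cv2.resize(b,(343,400))]))
```

```text
(no output)
```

View pics/m2.png

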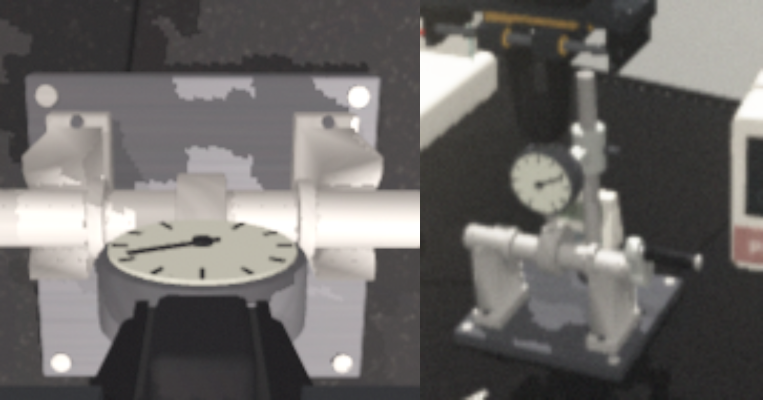

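Emit:
step_arm --plan '[{"x": 0, "y": 0, "z": -0.08, "rx": 0, "ry": 0, "rz": 0}, {"x": 0, "y": 0, "z": -0.08, "rx": 0, "ry": 0, "rz": 0}, {"x": 0, "y": 0, "z": -0.08, "rx": 0, "ry": 0, "rz": 0}, {"x": 0, "y": 0, "z": -0.08, "rx": 0, "ry": 0, "rz": 0}, {"x": 0, "y": 0, "z": 0, "rx": 0, "ry": 0, "rz": 0}, {"x": 0, "y": 0, "z": 0, "rx": 0, "ry": 0, "rz": 0}, {"x": 0, "y": 0, "z": 0, "rx": 0, "ry": 0, "rz": 0}, {"x": 0, "y": 0, "z": 0, "rx": 0, "ry": 0, "rz": 0}, {"x": 0, "y": 0, "z": 0, "rx": 0, "ry": 0, "rz": 0}, {"x": 0, "y": 0, "z": 0, "rx": 0, "ry": 0, "rz": 0}]'

```text
t: 6.97
eef_pos: [532.8, -33.9, 207.9]
tcp_rot: [-3.141, 0.001, -2.991]
ft_force: [0.4, -5.6, 1.7]
opening: 0.23
grip_force: 30.0
```

```bash
cat >> h.py <<'E'
def dial(c,ctr,s=8,name=None):
    """ctr: world centre of dial face; rectify face (facing -ex) to 300px view, needle angle clockwise from up"""
    a=.15;ex=np.array([np.cos(a),np.sin(a),0]);ey=np.array([-np.sin(a),np.cos(a),0]);ez=np.array([0,0,1.])
    r=34
    W=[ctr+ey*r+ez*r,ctr-ey*r+ez*r,ctr-ey*r-ez*r,ctr+ey*r-ez*r]
    src=np.float32([proj(c,w) for w in W]);N=300
    H=cv2.getPerspectiveTransform(src,np.float32([[0,0],[N,0],[N,N],[0,N]]))
    g=cv2.warpPerspective(c['image'][...,::-1].copy(),H,(N,N),flags=cv2.INTER_CUBIC)
    if name: cv2.imwrite('pics/'+name,g)
    return g
E
python3 - <<'E'
from h import *
print(state()['eef_pos'])
c=cam('wrist');P=cloud(c);im=c['image'].astype(int)
a=.15;S=np.stack([(P[...,0]-533)*np.cos(a)+(P[...,1]+33.7)*np.sin(a),-(P[...,0]-533)*np.sin(a)+(P[...,1]+33.7)*np.cos(a),P[...,2]],-1)
def face(S,im,P):
    m=(abs(S[...,1])<35)&(abs(S[...,0]+12)<14)&(S[...,2]>120)&(S[...,2]<200)&(im.min(-1)>120)
    print(m.sum(),S[m].min(0),S[m].max(0),np.median(S[m],0))
face(S,im,P)
d=cam('scene');P=cloud(d);S=np.stack([(P[...,0]-533)*np.cos(a)+(P[...,1]+33.7)*np.sin(a),-(P[...,0]-533)*np.sin(a)+(P[...,1]+33.7)*np.cos(a),P[...,2]],-1)
face(S,d['image'].astype(int),P)
ctr=np.array([533,-33.7,state()['eef_pos'][2]+15-23-30])+np.array([-11*np.cos(a),-11*np.sin(a),0])
cv2.imwrite('pics/d1.png',np.hstack([dial(c,ctr),dial(d,ctr)]))
E
```

```text
[532.81136835 -33.86225592 207.91764104]
2272 [-14.82777813 -30.04940243 139.83681602] [  1.90347576  27.66328339 195.29971785] [-12.00824216  -0.21460244 174.56834093]
299 [-15.84228802 -26.53637762 121.01803177] [  0.63986049  25.17157664 195.62370037] [-11.15457906  -2.45094122 169.32093107]
```

View pics/d1.png

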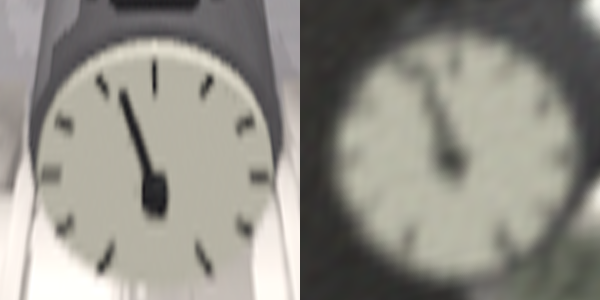

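Emit:
step_arm --plan '[{"x": 0, "y": 0, "z": 0, "rx": 0, "ry": 0, "rz": 0}, {"x": 0, "y": 0, "z": 0, "rx": 0, "ry": 0, "rz": 0}, {"x": 0, "y": 0, "z": 0, "rx": 0, "ry": 0, "rz": 0}, {"x": 0, "y": 0, "z": -0.8, "rx": 0, "ry": 0, "rz": 0}, {"x": 0, "y": 0, "z": -1, "rx": 0, "ry": 0, "rz": 0}, {"x": 0, "y": 0, "z": -1, "rx": 0, "ry": 0, "rz": 0.98}, {"x": 0, "y": 0, "z": -1, "rx": 0, "ry": 0, "rz": 0.98}, {"x": 0, "y": 0, "z": 0, "rx": 0, "ry": 0, "rz": 0.98}, {"x": 0, "y": 0, "z": 0, "rx": 0, "ry": 0, "rz": 0.98}, {"x": 0, "y": 0, "z": 0, "rx": 0, "ry": 0, "rz": 0.98}]' --jaw 0

```text
t: 7.9
eef_pos: [532.5, -33.3, 303.0]
tcp_rot: [3.141, 0.0, 2.797]
ft_force: [0.1, -0.4, 0.5]
opening: 0.503
grip_force: 0.0
```

Emit:
step_arm --plan '[{"x": 0, "y": 0, "z": 0, "rx": 0, "ry": 0, "rz": 0.98}, {"x": 0, "y": 0, "z": 0, "rx": 0, "ry": 0, "rz": 0.98}, {"x": 0, "y": 0, "z": 0, "rx": 0, "ry": 0, "rz": 0.98}, {"x": 0, "y": 0, "z": 0, "rx": 0, "ry": 0, "rz": 0.98}, {"x": 0, "y": 0, "z": 0, "rx": 0, "ry": 0, "rz": 0.98}, {"x": 0, "y": 0, "z": 0, "rx": 0, "ry": 0, "rz": 0.98}, {"x": 0, "y": 0, "z": 0, "rx": 0, "ry": 0, "rz": 0.98}, {"x": 0, "y": 0, "z": 0, "rx": 0, "ry": 0, "rz": 0.98}, {"x": 0, "y": 0, "z": 0, "rx": 0, "ry": 0, "rz": 0.98}, {"x": 0, "y": 0, "z": 0, "rx": 0, "ry": 0, "rz": 0.98}]'

```text
t: 8.73
eef_pos: [532.4, -33.3, 302.5]
tcp_rot: [-3.141, -0.001, 1.817]
ft_force: [0.2, 0.6, -0.4]
opening: 0.497
grip_force: 0.0
```

Emit:
step_arm --plan '[{"x": -0.98, "y": -0.42, "z": 0, "rx": 0, "ry": 0, "rz": 0.9}, {"x": -0.98, "y": -0.42, "z": 0, "rx": 0, "ry": 0, "rz": 0}, {"x": -0.98, "y": -0.42, "z": 0, "rx": 0, "ry": 0, "rz": 0}, {"x": -0.98, "y": -0.42, "z": 0, "rx": 0, "ry": 0, "rz": 0}, {"x": -0.98, "y": -0.42, "z": 0, "rx": -1, "ry": 0, "rz": 0}, {"x": 0, "y": 0, "z": 0, "rx": -1, "ry": 0, "rz": 0}, {"x": 0, "y": 0, "z": 0, "rx": -1, "ry": 0, "rz": 0}, {"x": 0, "y": 0, "z": 0, "rx": -1, "ry": 0, "rz": 0}, {"x": 0, "y": 0, "z": 0, "rx": -1, "ry": 0, "rz": 0}, {"x": 0, "y": 0, "z": 0, "rx": 0, "ry": 0, "rz": 0}]' --jaw 0.37

```text
t: 9.57
eef_pos: [501.1, -162.9, 301.9]
tcp_rot: [2.638, -0.002, 1.731]
ft_force: [0.5, 0.2, 0.1]
opening: 0.315
grip_force: 0.0
```

Emit:
step_arm --plan '[{"x": 0, "y": 0, "z": 0, "rx": -1, "ry": 0, "rz": 0}, {"x": 0, "y": 0, "z": 0, "rx": -1, "ry": 0, "rz": 0}, {"x": 0, "y": -0.75, "z": 0.89, "rx": 0, "ry": 0, "rz": 0}, {"x": 0, "y": -0.75, "z": 0.89, "rx": 0, "ry": 0, "rz": 0}, {"x": 0, "y": -0.75, "z": 0.89, "rx": 0, "ry": 0, "rz": 0}, {"x": 0, "y": -0.75, "z": 0.89, "rx": 0, "ry": 0, "rz": 0}, {"x": 0, "y": -0.75, "z": 0.89, "rx": 0, "ry": 0, "rz": 0}, {"x": 0, "y": 0, "z": 0, "rx": 0, "ry": 0, "rz": 0}, {"x": 0, "y": 0, "z": 0, "rx": 0, "ry": 0, "rz": 0}, {"x": 0, "y": 0, "z": 0, "rx": 0, "ry": 0, "rz": 0}]'

```text
t: 10.4
eef_pos: [501.5, -162.8, 159.3]
tcp_rot: [2.457, -0.003, 1.735]
ft_force: [0.3, -0.5, -0.2]
opening: 0.312
grip_force: 0.0
```

```bash
cat >> h.py <<'E'
def stand(P,O=(533,-33.7),a=.15):
    x=P[...,0]-O[0];y=P[...,1]-O[1]
    return np.stack([x*np.cos(a)+y*np.sin(a),-x*np.sin(a)+y*np.cos(a),P[...,2]],-1)
def handle(c):
    S=stand(cloud(c));im=c['image'].astype(int)
    m=(S[...,1]>-136)&(S[...,1]<-98)&(np.hypot(S[...,0],S[...,2]-85)<46)&(np.hypot(S[...,0],S[...,2]-85)>24)&(im.max(-1)<80)
    return S[m]
E
python3 - <<'E'
from h import *
s=state();print(s['joints'].round(2),s['eef_pos'],stand(s['eef_pos']))
c=cam('wrist');save(c,'w3.png');d=cam('scene')
for k in(c,d):
    Q=handle(k);print(len(Q),np.median(Q,0) if len(Q) else '')
a=.15;ctr=np.array([533-11*np.cos(a),-33.7-11*np.sin(a),170])
a=cv2.imread('pics/w3.png');g=np.vstack([dial(d,ctr),np.zeros((60,300,3),np.uint8)])
cv2.imwrite('pics/m3.png',np.hstack([cv2.resize(a,(480,360)),g]))
E
```

```text
[-0.7   0.36  2.25  1.49  0.5  -2.21] [ 501.48853103 -162.79755177  159.31324334] [ -50.44972619 -122.93891034  159.31324334]
860 [ -21.4355611  -113.19913885  118.76555102]
60 [ -20.17543465 -123.5259084   119.97946106]
```

View pics/m3.png

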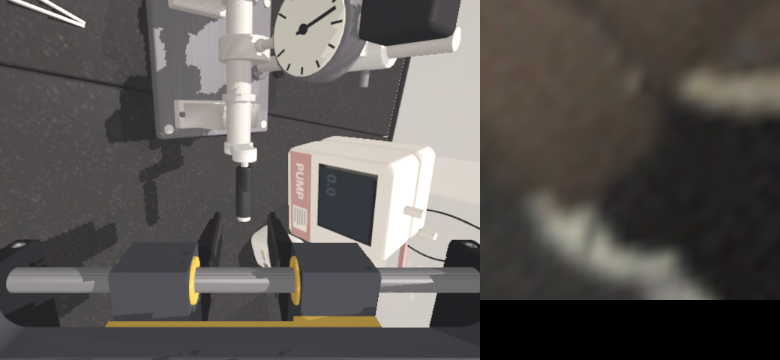

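Emit:
step_arm --plan '[{"x": 0, "y": -0.02, "z": 0.48, "rx": 0, "ry": 0, "rz": 0}, {"x": 0, "y": -0.02, "z": 0.48, "rx": 0, "ry": 0, "rz": 0}, {"x": 0, "y": -0.02, "z": 0.48, "rx": 0, "ry": 0, "rz": 0}, {"x": 0, "y": -0.02, "z": 0.48, "rx": 0, "ry": 0, "rz": 0}, {"x": 0, "y": -0.02, "z": 0.48, "rx": 0, "ry": 0, "rz": 0}, {"x": 0, "y": -0.02, "z": 0.48, "rx": 0, "ry": 0, "rz": 0}, {"x": 0, "y": 0, "z": 0, "rx": 0, "ry": 0, "rz": 0}, {"x": 0, "y": 0, "z": 0, "rx": 0, "ry": 0, "rz": 0}, {"x": 0, "y": 0, "z": 0, "rx": 0, "ry": 0, "rz": 0}, {"x": 0, "y": 0, "z": 0, "rx": 0, "ry": 0, "rz": 0}]'

```text
t: 11.33
eef_pos: [543.1, -156.1, 101.5]
tcp_rot: [2.457, -0.001, 1.734]
ft_force: [0.9, -0.8, 0.3]
opening: 0.316
grip_force: 0.0
```

Emit:
step_arm --plan '[{"x": 0, "y": 0, "z": 0, "rx": 0, "ry": 0, "rz": 0}, {"x": 0, "y": 0, "z": 0, "rx": 0, "ry": 0, "rz": 0}, {"x": 0, "y": 0, "z": 0, "rx": 0, "ry": 0, "rz": 0}, {"x": 0, "y": 0, "z": 0, "rx": 0, "ry": 0, "rz": 0}, {"x": 0, "y": 0, "z": 0, "rx": 0, "ry": 0, "rz": 0}, {"x": 0, "y": 0, "z": 0, "rx": 0, "ry": 0, "rz": 0}, {"x": 0, "y": 0, "z": 0, "rx": 0, "ry": 0, "rz": 0}, {"x": 0, "y": 0, "z": 0, "rx": 0, "ry": 0, "rz": 0}, {"x": 0, "y": 0, "z": 0, "rx": 0, "ry": 0, "rz": 0}, {"x": 0, "y": 0, "z": 0, "rx": 0, "ry": 0, "rz": 0}]' --jaw 0.64

```text
t: 12.17
eef_pos: [543.2, -156.0, 100.4]
tcp_rot: [2.458, -0.002, 1.734]
ft_force: [3.4, -1.2, 2.3]
opening: 0.176
grip_force: 1.8
```

```bash
cat >> h.py <<'E'
def needle(c,name=None):
    """fit the pale dial face ellipse in the wrist image -> rectified needle angle (deg cw from up)"""
    S=stand(cloud(c))
    m=(abs(S[...,1])<33)&(S[...,0]>-22)&(S[...,0]<0)&(S[...,2]>130)&(S[...,2]<205)&(c['image'].min(-1)>110)
    Q=S[m]; f=np.median(Q[:,0]);
    ctr=np.array([f,(np.percentile(Q[:,1],.5)+np.percentile(Q[:,1],99.5))/2,(np.percentile(Q[:,2],.5)+np.percentile(Q[:,2],99.5))/2])
    a=.15;w=np.array([533+ctr[0]*np.cos(a)-ctr[1]*np.sin(a),-33.7+ctr[0]*np.sin(a)+ctr[1]*np.cos(a),ctr[2]])
    g=dial(c,w,name=name)
    return m.sum(),ctr,g
E
python3 - <<'E'
from h import *
s=state();print(s['joints'].round(2),s['opening'],stand(s['eef_pos']),s['ft_force'])
c=cam('wrist');save(c,'w4.png')
n,ctr,g=needle(c);print(n,ctr)
a=cv2.imread('pics/w4.png')
cv2.imwrite('pics/m4.png',np.hstack([cv2.resize(a,(480,360)),np.vstack([g,np.zeros((60,300,3),np.uint8)])]))
E
```

```text
[-0.62  0.52  2.22  1.81  0.48 -2.5 ] 0.17612794299187592 [  -8.20895642 -122.44960849  100.38467607] [ 3.43274151 -1.20935431  2.25902419]
10581 [-11.93029228 -13.70777922 162.85084063]
```

View pics/m4.png

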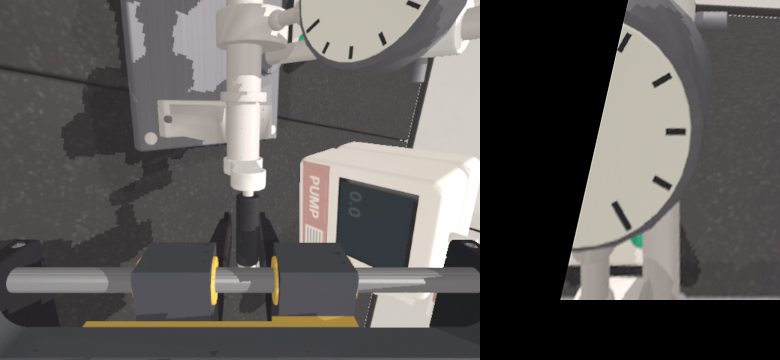

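Emit:
step_arm --plan '[{"x": 0, "y": -0.106, "z": 0, "rx": 0, "ry": 0, "rz": 0}, {"x": 0, "y": -0.106, "z": 0, "rx": 0, "ry": 0, "rz": 0}, {"x": 0, "y": -0.106, "z": 0, "rx": 0, "ry": 0, "rz": 0}, {"x": 0, "y": -0.119, "z": 0.025, "rx": 0, "ry": 0, "rz": 0}, {"x": 0, "y": -0.119, "z": 0.025, "rx": 0, "ry": 0, "rz": 0}, {"x": 0, "y": -0.119, "z": 0.025, "rx": 0, "ry": 0, "rz": 0}, {"x": 0, "y": 0, "z": 0, "rx": 0, "ry": 0, "rz": 0}, {"x": 0, "y": 0, "z": 0, "rx": 0, "ry": 0, "rz": 0}, {"x": 0, "y": 0, "z": 0, "rx": 0, "ry": 0, "rz": 0}, {"x": 0, "y": 0, "z": 0, "rx": 0, "ry": 0, "rz": 0}]'

```text
t: 13.05
eef_pos: [531.1, -157.8, 88.1]
tcp_rot: [2.459, -0.002, 1.734]
ft_force: [0.7, -0.6, -0.4]
opening: 0.18
grip_force: 0.0
```

Run:
```python
from h import *
s=state();p=stand(s['eef_pos']);print(s['joints'].round(2),s['opening'],p,s['ft_force'])
h=p+np.array([-.63,0,.774])*17;print('h',h,np.degrees(np.arctan2(h[0],h[2]-85)))
c=cam('wrist');Q=handle(c);print(len(Q),np.median(Q,0) if len(Q) else '')
c=cam('scene');Q=handle(c);print(len(Q),np.median(Q,0) if len(Q) else '')
```

```text
[-0.64  0.54  2.25  1.88  0.5  -2.6 ] 0.18045890156355401 [ -20.37494813 -122.39954573   88.09289935] [ 0.74275254 -0.57528184 -0.39053857]
h [ -31.08494813 -122.39954573  101.25089935] -62.39988246899936
3131 [ -33.75374193 -113.85107957  104.79855901]
8 [ -36.19244849 -134.08068724   90.34017466]
```

Emit:
step_arm --plan '[{"x": 0, "y": 0, "z": 0, "rx": 0, "ry": 0, "rz": 0}, {"x": 0, "y": 0, "z": 0, "rx": 0, "ry": 0, "rz": 0}, {"x": 0, "y": 0, "z": 0, "rx": 0, "ry": 0, "rz": 0}, {"x": 0, "y": 0, "z": -0.7, "rx": 0, "ry": 0, "rz": 0}, {"x": 0, "y": 0, "z": -0.9, "rx": 0, "ry": 0, "rz": 0}, {"x": 0, "y": 0, "z": -0.9, "rx": 0, "ry": 0, "rz": 0}, {"x": 0, "y": 0.6, "z": -0.7, "rx": 0, "ry": 0, "rz": 0}, {"x": 0, "y": 0.6, "z": -0.6, "rx": 0, "ry": 0, "rz": 0}, {"x": 0, "y": 0, "z": 0, "rx": 0, "ry": 0, "rz": 0}, {"x": 0, "y": 0, "z": 0, "rx": 0, "ry": 0, "rz": 0}]' --jaw 0.37

```text
t: 13.98
eef_pos: [495.4, -164.1, 181.9]
tcp_rot: [2.456, 0.0, 1.734]
ft_force: [-0.9, 0.4, 0.3]
opening: 0.311
grip_force: 0.0
```

Run:
```python
from h import *
s=state();p=stand(s['eef_pos']);print(s['joints'].round(2),s['opening'],p,s['ft_force'])
c=cam('wrist');save(c,'w5.png');Q=handle(c);print(len(Q),np.median(Q,0) if len(Q) else '')
n,ctr,g=needle(c);print(n,ctr)
np.savez('w5.npz',S=stand(cloud(c)),im=c['image'])
a=cv2.imread('pics/w5.png')
cv2.imwrite('pics/m5.png',np.hstack([cv2.resize(a,(480,360)),np.vstack([g,np.zeros((60,300,3),np.uint8)])]))
```

```text
[-0.71  0.31  2.24  1.37  0.52 -2.08] 0.3106298914259369 [ -56.68321472 -123.33600204  181.89720084] [-0.85726275  0.38297431  0.33866121]
625 [ -35.33033573 -113.4577503   103.69513883]
7234 [-11.85630694  -2.60649133 168.61604505]
```

View pics/m5.png

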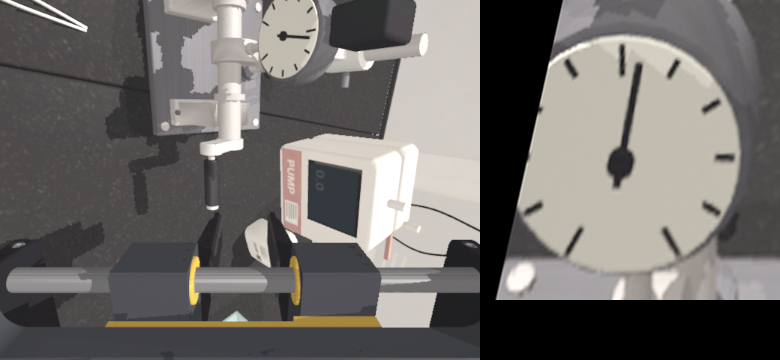

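Emit:
step_arm --plan '[{"x": 0, "y": 0, "z": 0, "rx": 0.84, "ry": 0, "rz": 0}, {"x": 0, "y": 0, "z": 0, "rx": 0.84, "ry": 0, "rz": 0}, {"x": 0, "y": 0, "z": 0, "rx": 0.84, "ry": 0, "rz": 0}, {"x": 0, "y": 0, "z": 0, "rx": 0.84, "ry": 0, "rz": 0}, {"x": 0, "y": -0.03, "z": 0.62, "rx": 0, "ry": 0, "rz": 0}, {"x": 0, "y": -0.03, "z": 0.62, "rx": 0, "ry": 0, "rz": 0}, {"x": 0, "y": -0.03, "z": 0.62, "rx": 0, "ry": 0, "rz": 0}, {"x": 0, "y": -0.03, "z": 0.62, "rx": 0, "ry": 0, "rz": 0}, {"x": 0, "y": 0, "z": 0, "rx": 0, "ry": 0, "rz": 0}, {"x": 0, "y": 0, "z": 0, "rx": 0, "ry": 0, "rz": 0}]' --jaw 1

```text
t: 14.87
eef_pos: [518.4, -154.8, 121.3]
tcp_rot: [2.692, -0.017, 1.743]
ft_force: [0.2, -0.2, 1.1]
opening: 0.001
grip_force: 0.0
```

```bash
cat >> h.py <<'E'
def angle(g):
    k=(cv2.GaussianBlur(cv2.cvtColor(g,cv2.COLOR_BGR2GRAY),(0,0),2)).astype(int)
    face=(k>130).astype(np.uint8)
    cs,_=cv2.findContours(face,cv2.RETR_EXTERNAL,cv2.CHAIN_APPROX_NONE)
    yy,xx=np.mgrid[:300,:300]
    d=(k<110)
    e=cv2.erode((k<100).astype(np.uint8),np.ones((13,13),np.uint8))*(np.hypot(xx-150,yy-150)<55)
    if e.sum()==0: return None
    hy,hx=yy[e>0].mean(),xx[e>0].mean()
    r=np.hypot(xx-hx,yy-hy);m=d&(r>35)&(r<85)
    th=np.degrees(np.arctan2(xx[m]-hx,hy-yy[m]))
    return (round(hx),round(hy)),m.sum(),round(np.median(th),1),np.percentile(th,[15,85]).round(1)
E
python3 - <<'E'
from h import *
s=state();p=stand(s['eef_pos']);print(s['joints'].round(2),s['opening'],p,s['tcp_rot'],s['ft_force'])
print(angle(cv2.imread('pics/m5.png')[:300,480:]), angle(cv2.imread('pics/d1.png')[:,:300]),angle(cv2.imread('pics/d1.png')[:,300:]))
c=cam('scene')
a=.15;ctr=np.array([533-11*np.cos(a),-33.7-11*np.sin(a),170])
S=stand(cloud(c));m=(abs(S[...,1])<30)&(abs(S[...,0]+12)<8)&(abs(S[...,2]-168)<30);print('dial px visible',m.sum())
print(angle(dial(c,ctr,name='x.png')))
E
```

```text
[-0.57  0.43  2.12  0.89  0.4  -1.54] 0.0007698792263487959 [ -32.52436109 -117.56430737  121.26316394] [ 2.69248202 -0.01729495  1.7431167 ] [ 0.24102685 -0.15121688  1.08547277]
  return _methods._mean(a, axis=axis, dtype=dtype,
  ret = ret.dtype.type(ret / rcount)
Traceback (most recent call last):
  File "h.py", line 52, in angle
    return (round(hx),round(hy)),m.sum(),round(np.median(th),1),np.percentile(th,[15,85]).round(1)
                                                                ~~~~~~~~~~~~~^^^^^^^^^^^^
IndexError: index -1 is out of bounds for axis 0 with size 0
```

```bash
cat >> h.py <<'E'
def angle(g,c0=(150,150)):
    """hub: darkest blob near centre; needle: darkest ray (subpixel)"""
    k=cv2.GaussianBlur(cv2.cvtColor(g,cv2.COLOR_BGR2GRAY),(0,0),2).astype(np.float32)
    b=cv2.GaussianBlur(k,(0,0),7); yy,xx=np.mgrid[:300,:300]
    b[np.hypot(xx-c0[0],yy-c0[1])>45]=999; hy,hx=np.unravel_index(b.argmin(),b.shape)
    th=np.radians(np.arange(-180,180,.5)); r=np.arange(25,80.)
    px=(hx+np.sin(th)[:,None]*r).astype(np.float32);py=(hy-np.cos(th)[:,None]*r).astype(np.float32)
    pr=cv2.remap(k,px,py,cv2.INTER_LINEAR).mean(1); w=np.clip(np.median(pr)-pr,0,None)
    i=w.argmax(); w=np.where(w>.5*w[i],w,0); dt=np.angle(np.exp(1j*(th-th[i])));w[abs(dt)>.3]=0
    return (int(hx),int(hy)),round(float(np.degrees(th[i]+(w*dt).sum()/w.sum())),1),round(float(w[i]))
E
python3 - <<'E'
from h import *
print(angle(cv2.imread('pics/m5.png')[:300,480:]), angle(cv2.imread('pics/d1.png')[:,:300],(152,185)),angle(cv2.imread('pics/d1.png')[:,300:]))
c=cam('scene')
a=.15;ctr=np.array([533-11*np.cos(a),-33.7-11*np.sin(a),170])
S=stand(cloud(c));m=(abs(S[...,1])<30)&(abs(S[...,0]+12)<8)&(abs(S[...,2]-168)<30);print('dial px visible',m.sum())
print(angle(dial(c,ctr,name='x.png')))
E
```

```text
((140, 163), 10.8, 131) ((154, 195), -16.6, 132) ((150, 159), -17.0, 59)
dial px visible 369
((150, 161), 12.9, 59)
```

Emit:
step_arm --plan '[{"x": 0, "y": -0.15, "z": 0, "rx": 0, "ry": 0, "rz": 0}, {"x": 0, "y": -0.15, "z": 0.1, "rx": 0, "ry": 0, "rz": 0}, {"x": 0, "y": -0.06, "z": 0.1, "rx": 0, "ry": 0, "rz": 0}, {"x": 0, "y": -0.06, "z": 0.1, "rx": 0, "ry": 0, "rz": 0}, {"x": 0, "y": -0.06, "z": 0.1, "rx": 0, "ry": 0, "rz": 0}, {"x": 0, "y": -0.06, "z": 0.1, "rx": 0, "ry": 0, "rz": 0}, {"x": 0, "y": -0.06, "z": 0.1, "rx": 0, "ry": 0, "rz": 0}, {"x": 0, "y": 0, "z": 0.1, "rx": 0, "ry": 0, "rz": 0}, {"x": 0, "y": 0, "z": 0.07, "rx": 0, "ry": 0, "rz": 0}, {"x": 0, "y": 0, "z": 0, "rx": 0, "ry": 0, "rz": 0}]'

```text
t: 15.75
eef_pos: [513.7, -156.0, 98.4]
tcp_rot: [2.691, -0.015, 1.742]
ft_force: [-0.4, -0.5, -0.1]
opening: -0.001
grip_force: 0.7
```

```bash
cat > r.py <<'E'
from h import *
s=state();p=stand(s['eef_pos']);print(s['t'],s['joints'].round(2),p.round(1),s['tcp_rot'].round(2),s['ft_force'].round(1))
c=cam('scene')
a=.15;ctr=np.array([533-11*np.cos(a),-33.7-11*np.sin(a),170])
print('needle',angle(dial(c,ctr)))
Q=handle(c);print('scene handle',len(Q),np.median(Q,0).round(1) if len(Q) else '')
P=stand(cloud(c));
for nm,lo,hi in(('far',64,78),('near',-78,-68)):
    m=(P[...,1]>lo)&(P[...,1]<hi)&(abs(P[...,0])<12)&(P[...,2]>85)&(P[...,2]<110);print(nm,m.sum(),np.percentile(P[m][:,2],90).round(1) if m.any() else '')
c=cam('wrist');Q=handle(c);print('wrist handle',len(Q),np.median(Q,0).round(1) if len(Q) else '')
E
python3 r.py
```

```text
15.75 [-0.58  0.47  2.15  1.04  0.36 -1.7 ] [ -37.4 -118.    98.4] [ 2.69 -0.01  1.74] [-0.4 -0.5 -0.1]
needle ((166, 108), 51.5, 62)
scene handle 25 [ -33.7 -131.4  109. ]
far 37 98.1
near 0 
wrist handle 885 [ -31.9 -107.2  108.4]
```

```bash
cat > r.py <<'E'
from h import *
import sys
s=state();p=stand(s['eef_pos']);print(s['t'],s['joints'].round(2),p.round(1),s['tcp_rot'].round(2),s['ft_force'].round(1))
a=.15;ctr=np.array([533-11*np.cos(a),-33.7-11*np.sin(a),170])
for n in('scene','wrist','top'):
    c=cam(n);P=stand(cloud(c));im=c['image'].astype(int)
    if n=='scene':
        m=(abs(P[...,1])<30)&(abs(P[...,0]+12)<8)&(abs(P[...,2]-168)<30);print('dial px',m.sum(),angle(dial(c,ctr,name='x.png'),(150,160)))
    if n=='wrist':
        k,cc,g=needle(c);print('wrist dial',k,cc.round(1),angle(g,(140,163)) if k>3000 else '')
    r=np.hypot(P[...,0],P[...,2]-85)
    m=(P[...,1]>-98)&(P[...,1]<-78)&(r>16)&(r<48)&(im.min(-1)>100)
    if m.sum()>5:
        Q=P[m];q=np.median(Q,0);print(n,'arm',m.sum(),q.round(1),'phi',np.degrees(np.arctan2(q[0],q[2]-85)).round(0))
    m=(P[...,1]>-145)&(P[...,1]<-134)&(r>20)&(r<50)&(im.min(-1)>90)
    if m.sum()>2:
        q=np.median(P[m],0);print(n,'endcap',m.sum(),q.round(1),np.degrees(np.arctan2(q[0],q[2]-85)).round(0))
E
python3 r.py
```

```text
15.85 [-0.58  0.47  2.15  1.04  0.36 -1.7 ] [ -37.2 -118.1   98.7] [ 2.69 -0.01  1.74] [-1.3 -1.1 -0.8]
dial px 244 ((151, 161), 14.0, 89)
scene endcap 13 [ -31.  -141.5  108.7] -53.0
wrist dial 11666 [-12.  -11.3 165.4] ((97, 150), -152.8, 3)
wrist arm 1661 [-28.  -82.3 107.6] phi -51.0
top arm 52 [-20.8 -83.2 107.9] phi -42.0
top endcap 4 [ -26.  -138.   106.5] -50.0
```

Emit:
step_arm --plan '[{"x": 0, "y": 0, "z": -0.72, "rx": 0, "ry": 0, "rz": 0}, {"x": 0, "y": 0.3, "z": 0, "rx": 0, "ry": 0, "rz": 0}, {"x": 0, "y": 0, "z": 0, "rx": 0, "ry": 0, "rz": 0}, {"x": 0, "y": 0, "z": 0.22, "rx": 0, "ry": 0, "rz": 0}, {"x": 0, "y": 0, "z": 0.22, "rx": 0, "ry": 0, "rz": 0}, {"x": 0, "y": -0.083, "z": 0.081, "rx": 0, "ry": 0, "rz": 0}, {"x": 0, "y": -0.083, "z": 0.081, "rx": 0, "ry": 0, "rz": 0}, {"x": 0, "y": -0.083, "z": 0.081, "rx": 0, "ry": 0, "rz": 0}, {"x": 0, "y": -0.083, "z": 0.081, "rx": 0, "ry": 0, "rz": 0}, {"x": 0, "y": 0, "z": 0, "rx": 0, "ry": 0, "rz": 0}]'

```text
t: 16.83
eef_pos: [513.2, -155.9, 96.5]
tcp_rot: [2.691, -0.016, 1.742]
ft_force: [-1.4, 0.2, 0.4]
opening: 0.0
grip_force: 0.3
```

```bash
python3 r.py
```

```text
16.8333 [-0.58  0.47  2.16  1.05  0.36 -1.71] [ -37.8 -117.8   96.5] [ 2.69 -0.02  1.74] [-1.4  0.2  0.4]
dial px 225 ((168, 119), 41.0, 60)
scene endcap 13 [ -35.2 -140.9   95.1] -74.0
wrist dial 11630 [-12.  -11.4 165.3] ((98, 147), -153.6, 1)
wrist arm 1675 [-31.8 -82.4  97.3] phi -69.0
top arm 49 [-27.  -82.7  97.9] phi -64.0
top endcap 4 [ -31.5 -137.6   96.1] -71.0
```

```bash
cat >> h.py <<'E'
def angle2(c,ctr,hub=(150.5,161)):
    g=dial(c,ctr); k=cv2.GaussianBlur(cv2.cvtColor(g,cv2.COLOR_BGR2GRAY),(0,0),2).astype(np.float32)
    d=dict(c); d['image']=np.repeat((c['depth']/8).clip(0,255).astype(np.uint8)[...,None],3,2); D=dial(d,ctr)[...,0].astype(np.float32)*8
    th=np.radians(np.arange(-180,180,.5)); r=np.arange(25,80.)
    px=(hub[0]+np.sin(th)[:,None]*r).astype(np.float32);py=(hub[1]-np.cos(th)[:,None]*r).astype(np.float32)
    pr=cv2.remap(k,px,py,cv2.INTER_LINEAR).mean(1); dd=np.median(cv2.remap(D,px,py,cv2.INTER_LINEAR),1)
    occ=dd<np.percentile(dd,90)-40; pr[occ]=np.median(pr[~occ])
    w=np.clip(np.median(pr)-pr,0,None);i=w.argmax();wi=w[i];w=np.where(w>.5*wi,w,0);dt=np.angle(np.exp(1j*(th-th[i])));w[abs(dt)>.3]=0
    oc=np.degrees(th[occ]); return round(float(np.degrees(th[i]+(w*dt).sum()/w.sum())),1),round(float(wi)),(oc.min(),oc.max(),len(oc)/2) if len(oc) else ''
E
sed -i "s/angle(dial(c,ctr,name='x.png'),(150,160)))/angle2(c,ctr))/; s/;print('wrist dial.*$//" r.py; python3 r.py
```

```text
16.9833 [-0.58  0.47  2.15  1.05  0.36 -1.71] [ -37.5 -117.9   97.1] [ 2.69 -0.02  1.74] [ 0.2 -0.9 -0.4]
dial px 229 (55.6, 61, (np.float64(-0.5), np.float64(48.00000000000001), 49.0))
scene endcap 13 [ -34.4 -140.6   96.4] -72.0
wrist arm 1667 [-31.9 -82.4  97.4] phi -69.0
top arm 49 [-27.  -83.5  97.6] phi -65.0
top endcap 4 [ -31.4 -137.7   95.1] -72.0
```

Emit:
step_arm --plan '[{"x": 0, "y": -0.053, "z": 0.11, "rx": 0, "ry": 0, "rz": 0}, {"x": 0, "y": -0.053, "z": 0.11, "rx": 0, "ry": 0, "rz": 0}, {"x": 0, "y": -0.053, "z": 0.11, "rx": 0, "ry": 0, "rz": 0}, {"x": 0, "y": -0.053, "z": 0.11, "rx": 0, "ry": 0, "rz": 0}, {"x": 0, "y": 0, "z": 0, "rx": 0, "ry": 0, "rz": 0}, {"x": 0, "y": 0, "z": -0.6, "rx": 0, "ry": 0, "rz": 0}, {"x": 0, "y": 0, "z": -0.8, "rx": 0, "ry": 0, "rz": 0}, {"x": 0, "y": 0, "z": -0.8, "rx": 0, "ry": 0, "rz": 0}, {"x": 0, "y": 0, "z": 0, "rx": 0, "ry": 0, "rz": 0}, {"x": 0, "y": 0, "z": 0, "rx": 0, "ry": 0, "rz": 0}]'

```text
t: 17.97
eef_pos: [490.3, -160.8, 135.3]
tcp_rot: [2.689, -0.013, 1.742]
ft_force: [-1.2, 0.2, -0.3]
opening: 0.006
grip_force: 0.0
```

```bash
python3 r.py; python3 r.py|grep dial
```

```text
17.9667 [-0.62  0.37  2.17  0.88  0.43 -1.57] [ -61.2 -119.3  135.3] [ 2.69 -0.01  1.74] [-1.2  0.2 -0.3]
dial px 266 (95.0, 79, (np.float64(4.0), np.float64(91.0), 87.5))
scene endcap 14 [ -34.3 -140.8   84.4] -91.0
wrist arm 1000 [-31.4 -82.7  87.8] phi -85.0
top arm 49 [-28.2 -82.8  87.8] phi -84.0
dial px 263 (102.6, 65, (np.float64(4.0), np.float64(99.0), 95.5))
```

Emit:
step_arm --plan '[{"x": 0, "y": 0.3, "z": -0.6, "rx": 0, "ry": 0, "rz": 0}, {"x": 0, "y": 0.3, "z": -0.6, "rx": 0, "ry": 0, "rz": 0}, {"x": 0, "y": 0.3, "z": -0.5, "rx": -0.6, "ry": 0, "rz": 0}, {"x": 0, "y": 0, "z": 0, "rx": -0.6, "ry": 0, "rz": 0}, {"x": 0, "y": 0, "z": 0, "rx": -0.6, "ry": 0, "rz": 0}, {"x": 0, "y": 0, "z": 0, "rx": -0.6, "ry": 0, "rz": 0}, {"x": 0, "y": 0, "z": 0, "rx": 0, "ry": 0, "rz": 0}, {"x": 0, "y": 0, "z": 0, "rx": 0, "ry": 0, "rz": 0}, {"x": 0, "y": 0, "z": 0, "rx": 0, "ry": 0, "rz": 0}, {"x": 0, "y": 0, "z": 0, "rx": 0, "ry": 0, "rz": 0}]'

```text
t: 19.1
eef_pos: [492.2, -160.9, 182.9]
tcp_rot: [2.456, -0.015, 1.743]
ft_force: [-0.1, 0.1, -0.2]
opening: 0.006
grip_force: 0.0
```

```bash
cat > v.py <<'E'
from h import *
c=cam('wrist');k,cc,g=needle(c);print('wrist dial',k,cc.round(1),angle(g,(140,163)))
E
python3 r.py; python3 v.py; python3 v.py
```

```text
19.1 [-0.72  0.3   2.24  1.35  0.54 -2.07] [ -59.3 -119.6  182.9] [ 2.46 -0.02  1.74] [-0.1  0.1 -0.2]
dial px 150 (-68.0, 77, (np.float64(-63.50000000000001), np.float64(129.5), 193.5))
scene arm 68 [-34.7 -88.4  86.4] phi -88.0
scene endcap 14 [ -35.3 -140.8   83.8] -92.0
wrist arm 757 [-32.1 -82.9  87.7] phi -85.0
wrist endcap 68 [ -35.7 -138.7   83.5] -92.0
top arm 44 [-28.3 -82.8  88.3] phi -83.0
wrist dial 7366 [-11.8  -0.9 168.8] ((148, 163), 25.3, 133)
wrist dial 7357 [-11.8  -0.9 168.5] ((148, 162), 25.3, 134)
```

Run:
```python
from h import *
from scipy.optimize import least_squares
for n in('wrist','top','scene'):
    S=stand(cloud(cam(n))).reshape(-1,3)
    def fit(lo,hi,r,z0,zt):
        m=(S[:,1]>lo)&(S[:,1]<hi)&(abs(S[:,0])<30)&(S[:,2]>z0)&(S[:,2]<zt)
        Q=S[m][:,[0,2]]
        if m.sum()<8:return m.sum(),None
        f=least_squares(lambda c:np.hypot(*(Q-c).T)-r,[0,85],loss='soft_l1',f_scale=.7);return m.sum(),f.x.round(2),np.median(abs(f.fun)).round(2)
    print(n,'disc',fit(-7,7,22,72,118),'shaft',fit(-42,-16,11,76,100),fit(16,42,11,76,100),'ends',fit(66,76,11,76,100),fit(-78,-68,11,76,100))
```

```text
wrist disc (np.int64(1312), array([ 2.84, 89.72]), np.float64(0.41)) shaft (np.int64(1250), array([ 1.88, 84.96]), np.float64(0.71)) (np.int64(1545), array([ 1.91, 85.15]), np.float64(0.93)) ends (np.int64(0), None) (np.int64(397), array([ 2.17, 84.7 ]), np.float64(0.32))
top disc (np.int64(40), array([ 2.57, 89.17]), np.float64(0.58)) shaft (np.int64(70), array([ 1.93, 85.7 ]), np.float64(1.56)) (np.int64(65), array([ 2.13, 86.51]), np.float64(1.31)) ends (np.int64(44), array([ 1.71, 84.6 ]), np.float64(1.19)) (np.int64(44), array([ 1.23, 84.38]), np.float64(1.42))
scene disc (np.int64(12), array([ 4.22, 92.76]), np.float64(0.6)) shaft (np.int64(1), None) (np.int64(88), array([ 1.65, 88.11]), np.float64(1.36)) ends (np.int64(28), array([ 3.15, 87.41]), np.float64(1.0)) (np.int64(1), None)
```

Emit:
step_arm --plan '[{"x": 0, "y": 0, "z": 0, "rx": 0.6, "ry": 0, "rz": 0}, {"x": 0, "y": 0, "z": 0, "rx": 0.6, "ry": 0, "rz": 0}, {"x": 0, "y": 0, "z": 0, "rx": 0.6, "ry": 0, "rz": 0}, {"x": 0, "y": 0, "z": 0, "rx": 0.6, "ry": 0, "rz": 0}, {"x": 0, "y": -0.2, "z": 0.7, "rx": 0, "ry": 0, "rz": 0}, {"x": 0, "y": -0.2, "z": 0.7, "rx": 0, "ry": 0, "rz": 0}, {"x": 0, "y": -0.2, "z": 0.7, "rx": 0, "ry": 0, "rz": 0}, {"x": 0, "y": -0.2, "z": 0.7, "rx": 0, "ry": 0, "rz": 0}, {"x": 0, "y": -0.2, "z": 0.65, "rx": 0, "ry": 0, "rz": 0}, {"x": 0, "y": 0, "z": 0, "rx": 0, "ry": 0, "rz": 0}]'

```text
t: 20.33
eef_pos: [506.0, -156.2, 91.8]
tcp_rot: [2.693, -0.018, 1.743]
ft_force: [-1.9, -0.4, -0.1]
opening: 0.006
grip_force: 0.0
```

```bash
python3 r.py
```

```text
20.3333 [-0.59  0.47  2.17  1.09  0.36 -1.77] [ -45.  -117.1   91.8] [ 2.69 -0.02  1.74] [-1.9 -0.4 -0.1]
dial px 145 (118.5, 59, (np.float64(-68.0), np.float64(114.5), 183.0))
scene endcap 14 [ -34.1 -140.4   83.5] -92.0
wrist arm 1529 [-31.3 -82.3  87.7] phi -85.0
top arm 46 [-28.5 -83.1  88.3] phi -83.0
top endcap 5 [ -33.4 -137.2   84.2] -91.0
```

Emit:
step_arm --plan '[{"x": 0, "y": 0.09, "z": 0.05, "rx": 0, "ry": 0, "rz": 0}, {"x": 0, "y": 0, "z": 0.12, "rx": 0, "ry": 0, "rz": 0}, {"x": 0, "y": 0, "z": 0.12, "rx": 0, "ry": 0, "rz": 0}, {"x": 0, "y": 0, "z": 0.09, "rx": 0, "ry": 0, "rz": 0}, {"x": 0, "y": 0, "z": 0.09, "rx": 0, "ry": 0, "rz": 0}, {"x": 0, "y": 0, "z": 0.09, "rx": 0, "ry": 0, "rz": 0}, {"x": 0, "y": 0, "z": 0, "rx": 0, "ry": 0, "rz": 0}, {"x": 0, "y": 0, "z": 0, "rx": 0, "ry": 0, "rz": 0}, {"x": 0, "y": 0, "z": 0, "rx": 0, "ry": 0, "rz": 0}, {"x": 0, "y": 0, "z": 0, "rx": 0, "ry": 0, "rz": 0}]'

```text
t: 21.32
eef_pos: [514.5, -155.2, 82.7]
tcp_rot: [2.69, -0.016, 1.743]
ft_force: [0.8, -0.4, -0.8]
opening: 0.008
grip_force: 0.0
```

```bash
python3 r.py
```

```text
21.3167 [-0.57  0.5   2.16  1.15  0.34 -1.81] [ -36.4 -117.4   82.7] [ 2.69 -0.02  1.74] [ 0.8 -0.4 -0.8]
dial px 138 (136.7, 59, (np.float64(-79.0), np.float64(132.0), 211.5))
scene endcap 13 [ -34.3 -140.6   81. ] -97.0
wrist arm 1721 [-30.9 -82.2  85.1] phi -90.0
top arm 42 [-27.7 -82.5  84.9] phi -90.0
top endcap 3 [ -29.8 -137.5   79.1] -101.0
```

Emit:
step_arm --plan '[{"x": 0, "y": 0, "z": -0.6, "rx": 0, "ry": 0, "rz": 0}, {"x": 0, "y": 0, "z": -0.8, "rx": 0, "ry": 0, "rz": 0}, {"x": 0, "y": 0, "z": -0.8, "rx": 0, "ry": 0, "rz": 0}, {"x": 0, "y": 0.3, "z": -0.6, "rx": 0, "ry": 0, "rz": 0}, {"x": 0, "y": 0.3, "z": -0.6, "rx": 0, "ry": 0, "rz": 0}, {"x": 0, "y": 0.3, "z": -0.5, "rx": -0.6, "ry": 0, "rz": 0}, {"x": 0, "y": 0, "z": 0, "rx": -0.6, "ry": 0, "rz": 0}, {"x": 0, "y": 0, "z": 0, "rx": -0.6, "ry": 0, "rz": 0}, {"x": 0, "y": 0, "z": 0, "rx": -0.6, "ry": 0, "rz": 0}, {"x": 0, "y": 0, "z": 0, "rx": 0, "ry": 0, "rz": 0}]'

```text
t: 22.3
eef_pos: [492.0, -160.3, 179.7]
tcp_rot: [2.453, -0.016, 1.743]
ft_force: [-0.4, 0.1, -0.6]
opening: 0.004
grip_force: 0.0
```

```bash
cat > disc.py <<'E'
from h import *
from scipy.optimize import least_squares
for n in('wrist','wrist','top'):
    S=stand(cloud(cam(n))).reshape(-1,3)
    def fit(lo,hi,r,z0,zt):
        m=(S[:,1]>lo)&(S[:,1]<hi)&(abs(S[:,0])<30)&(S[:,2]>z0)&(S[:,2]<zt)
        Q=S[m][:,[0,2]]
        if m.sum()<8:return np.array([np.nan]*2)
        return least_squares(lambda c:np.hypot(*(Q-c).T)-r,[0,85],loss='soft_l1',f_scale=.7).x
    d=fit(-7,7,22,72,118);s=(fit(-42,-16,11,76,100)+fit(16,42,11,76,100))/2
    print(n,'disc',d.round(2),'shaft',s.round(2),'dir',np.degrees(np.arctan2(*(d-s))).round(1),'ends',fit(66,76,11,76,100),fit(-78,-68,11,76,100))
E
python3 r.py;python3 v.py;python3 v.py; python3 disc.py
```

```text
22.3 [-0.72  0.31  2.25  1.37  0.54 -2.09] [ -59.4 -119.1  179.7] [ 2.45 -0.02  1.74] [-0.4  0.1 -0.6]
dial px 117 (-98.2, 60, (np.float64(-92.0), np.float64(147.5), 240.0))
scene arm 66 [-34.7 -87.8  83.8] phi -92.0
scene endcap 15 [ -34.4 -140.2   81.1] -97.0
wrist arm 761 [-31.7 -82.9  85.2] phi -90.0
wrist endcap 72 [ -34.6 -138.4   80.9] -97.0
top arm 40 [-28.  -82.3  86.6] phi -87.0
wrist dial 7553 [-11.9  -1.  168.6] ((147, 163), 25.7, 131)
wrist dial 7567 [-11.8  -0.9 168.6] ((148, 162), 25.3, 132)
wrist disc [ 2.5  89.75] shaft [ 1.88 85.11] dir 7.7 ends [nan nan] [ 2.17161074 84.60381129]
wrist disc [ 2.48 89.77] shaft [ 1.89 85.1 ] dir 7.2 ends [nan nan] [ 2.17271994 84.70329036]
top disc [ 2.1  89.24] shaft [ 2.17 85.78] dir -1.1 ends [ 1.92807686 84.45566432] [ 1.0761068  84.61574362]
```

Emit:
step_arm --plan '[{"x": 0, "y": 0, "z": 0, "rx": 0.6, "ry": 0, "rz": 0}, {"x": 0, "y": 0, "z": 0, "rx": 0.6, "ry": 0, "rz": 0}, {"x": 0, "y": 0, "z": 0, "rx": 0.6, "ry": 0, "rz": 0}, {"x": 0, "y": 0, "z": 0, "rx": 0.6, "ry": 0, "rz": 0}, {"x": 0, "y": -0.17, "z": 0.67, "rx": 0, "ry": 0, "rz": 0}, {"x": 0, "y": -0.17, "z": 0.67, "rx": 0, "ry": 0, "rz": 0}, {"x": 0, "y": -0.17, "z": 0.67, "rx": 0, "ry": 0, "rz": 0}, {"x": 0, "y": -0.17, "z": 0.67, "rx": 0, "ry": 0, "rz": 0}, {"x": 0, "y": -0.17, "z": 0.67, "rx": 0, "ry": 0, "rz": 0}, {"x": 0, "y": 0, "z": 0, "rx": 0, "ry": 0, "rz": 0}]'

```text
t: 23.53
eef_pos: [509.4, -155.1, 93.1]
tcp_rot: [2.693, -0.019, 1.744]
ft_force: [-1.4, -0.5, 0.5]
opening: 0.006
grip_force: 0.0
```

```bash
python3 r.py|head -1
```

```text
23.5333 [-0.58  0.47  2.16  1.07  0.36 -1.74] [ -41.5 -116.6   93.1] [ 2.69 -0.02  1.74] [-1.4 -0.5  0.5]
```

Emit:
step_arm --plan '[{"x": 0, "y": 0, "z": 0.12, "rx": 0, "ry": 0, "rz": 0}, {"x": 0, "y": 0, "z": 0.12, "rx": 0, "ry": 0, "rz": 0}, {"x": 0, "y": 0, "z": 0.1, "rx": 0, "ry": 0, "rz": 0}, {"x": 0, "y": 0, "z": 0.1, "rx": 0, "ry": 0, "rz": 0}, {"x": 0, "y": 0, "z": 0.1, "rx": 0, "ry": 0, "rz": 0}, {"x": 0, "y": 0, "z": 0.08, "rx": 0, "ry": 0, "rz": 0}, {"x": 0, "y": 0, "z": 0, "rx": 0, "ry": 0, "rz": 0}, {"x": 0, "y": 0, "z": 0, "rx": 0, "ry": 0, "rz": 0}, {"x": 0, "y": 0, "z": 0, "rx": 0, "ry": 0, "rz": 0}, {"x": 0, "y": 0, "z": 0, "rx": 0, "ry": 0, "rz": 0}]'

```text
t: 24.52
eef_pos: [516.3, -154.3, 81.6]
tcp_rot: [2.69, -0.017, 1.744]
ft_force: [0.3, 0.5, -0.2]
opening: 0.005
grip_force: 0.0
```

```bash
python3 r.py
```

```text
24.5167 [-0.57  0.5   2.16  1.15  0.34 -1.81] [ -34.5 -116.8   81.6] [ 2.69 -0.02  1.74] [ 0.3  0.5 -0.2]
dial px 142 (136.0, 56, (np.float64(-75.0), np.float64(131.5), 207.0))
scene endcap 12 [ -34.4 -140.6   79.1] -100.0
wrist arm 1730 [-30.3 -82.2  83.4] phi -93.0
top arm 41 [-27.9 -82.8  83.9] phi -92.0
top endcap 3 [ -30.  -137.4   80.1] -99.0
```

Emit:
step_arm --plan '[{"x": 0, "y": 0, "z": -0.6, "rx": 0, "ry": 0, "rz": 0}, {"x": 0, "y": 0, "z": -0.8, "rx": 0, "ry": 0, "rz": 0}, {"x": 0, "y": 0, "z": -0.8, "rx": 0, "ry": 0, "rz": 0}, {"x": 0, "y": 0.3, "z": -0.6, "rx": 0, "ry": 0, "rz": 0}, {"x": 0, "y": 0.3, "z": -0.6, "rx": 0, "ry": 0, "rz": 0}, {"x": 0, "y": 0.3, "z": -0.5, "rx": -0.6, "ry": 0, "rz": 0}, {"x": 0, "y": 0, "z": 0, "rx": -0.6, "ry": 0, "rz": 0}, {"x": 0, "y": 0, "z": 0, "rx": -0.6, "ry": 0, "rz": 0}, {"x": 0, "y": 0, "z": 0, "rx": -0.6, "ry": 0, "rz": 0}, {"x": 0, "y": 0, "z": 0, "rx": 0, "ry": 0, "rz": 0}]'

```text
t: 25.5
eef_pos: [493.9, -159.6, 178.6]
tcp_rot: [2.454, -0.017, 1.744]
ft_force: [0.5, -0.8, -0.0]
opening: -0.0
grip_force: 0.0
```

```bash
python3 r.py;python3 v.py;python3 v.py; python3 disc.py
```

```text
25.5 [-0.71  0.31  2.24  1.37  0.53 -2.09] [ -57.5 -118.6  178.6] [ 2.45 -0.02  1.74] [ 0.5 -0.8 -0. ]
dial px 125 (145.4, 60, (np.float64(-92.0), np.float64(142.5), 235.0))
scene arm 66 [-33.5 -87.9  81.9] phi -95.0
scene endcap 13 [ -33.4 -139.8   78.6] -101.0
wrist arm 755 [-31.2 -83.   83.4] phi -93.0
wrist endcap 67 [ -34.3 -138.7   79.4] -99.0
top arm 41 [-29.7 -82.5  83.9] phi -92.0
wrist dial 7653 [-11.8  -1.  168.6] ((147, 163), 25.5, 134)
wrist dial 7655 [-11.8  -1.  168.6] ((147, 163), 25.8, 132)
wrist disc [ 2.23 89.77] shaft [ 1.91 85.06] dir 4.0 ends [nan nan] [ 2.17675221 84.62202777]
wrist disc [ 2.23 89.73] shaft [ 1.93 85.08] dir 3.6 ends [nan nan] [ 2.13822077 84.61286016]
top disc [ 2.3  89.64] shaft [ 2.53 86.45] dir -4.2 ends [ 1.79892039 84.10905837] [ 1.51344833 84.35808253]
```

```bash
python3 -c "
from cell import *
print(job_done())"
```

```text
the job is handed in; nothing more can be done
None
```

I handed the job in: the indicator is down, reading about 16.4 mm of its 28 mm travel (a little past half-way), the disc's high side is within a few degrees of straight under the plunger, the shaft is seated in both V-blocks, and nothing is held.

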